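# Set and lock the cam clamp on a potsherd

### The arm

A 7-joint arm with a two-finger parallel gripper is mounted at the origin on the work surface; the furniture and walls round the work are solid. World frame = base frame: x ahead of the robot, y to its left, z up, the work surface at z = 0. Lengths are in m, angles in degrees, forces in N, time in s.
With the tool pointing down it reaches from about 0.35 to 0.775 m from the base axis. Payload 3.1 kg.
Tool frame: the origin (TCP) lies on the centre line of the jaws, within the pads' length; the fingertips stand 17 mm ahead of it and the grasp point (between the pads) lies 2 mm behind it (robot.tip_reach is the distance from the TCP to the fingertips, in m); z points along the fingers, y is the direction in which the jaws open and shut (so a half turn about z gives the same grasp; the last joint's range is limited). The gripper opens to 85 mm and grips with 20 to 120 N. Pads are 22 mm wide; open, the fingers measure 114 mm over their backs; the gripper's body (76 mm by 85 mm) begins 54 mm behind the grasp point. The pads swing forward as they close: fully open they stand 13 mm farther back than shut.
Start: joints at [-69.884, 17.813, 0.802, 86.603, -0.252, 75.585, -1.558], TCP at [0.211, 0.508, 0.248] pointing down, gripper open.
Joint ranges: [-154.91, 154.91], [-16.99, 109.72], [-72.82, 74.43], [7.12, 147.25], [-82.49, 262.49], [11.32, 116.49], [-174.64, 174.64]. Speed limits (degrees/s): [159.86, 159.86, 180, 180, 180, 180, 180].

### API

Orientations are given as [roll, pitch, yaw] about the fixed x, y, z axes, in that order (R = Rz(yaw) Ry(pitch) Rx(roll)).
In Python, from station import robot, fingers, vision, workorder, recognise gives the robot as it stands. Calls block until the motion is done:
- robot.move_to(position, orientation): joint-space move of the TCP to a pose.
- robot.line_to(position, orientation=None, velocity=0.15, f_stop=None): straight line of the TCP; orientation=None keeps the orientation; velocity is the mean speed in m/s. With f_stop (N) it stops when the force on the tool has changed by that much, and returns True; else False.
- robot.move_j(angles): joint-space move.
- fingers.gripper_to(opening, force=None): opening from 0.0 (shut) to 1.0 (fully open); force is the grip in N (None keeps the last); returns when the fingers have stopped.
- robot.pause(seconds).
- robot.inverse_kinematics(position, orientation): joint angles nearest the present ones, or None.
- vision.grab_frame(name): name is "scene" or "side" or "wrist"; returns the picture (420x560x3 uint8, red, green, blue); there is no depth.
- vision.calibration(name): a dict with "mtx" (3x3 intrinsics, pixels), "k1" (the pictures are not rectified: a ray, as slopes to the right and down, at radius r is drawn at 1 + k1 r^2 times it, then the intrinsics apply), "extrinsics" (4x4, takes a point from world to camera coordinates); the wrist camera has in their place "T_tool_cam" (4x4, takes a point from camera to tool coordinates, whose origin is the TCP and whose axes are the flange's). Camera axes: x right, y up, looking along -z (the intrinsics and any distortion apply to the point x, -y, -z); pixel columns grow to the right and rows downward; lengths in m; the calibration is good to about 2 mm. A picture is of the moment at which its call begins: read the wrist's pose just before it. calibration takes no time and is no camera call.
A pose or a line that the arm cannot do raises robot.PlanningError and nothing moves.
- workorder.close_job(): hands the job in, once; it reports no verdict.
Trained networks look in the newest picture that a camera, given by its name, has taken for a name from the list of things; names that differ only in an ending like _2 or _b are one class to them, and where a whole thing is asked for, a point or a joint stands for the part that bears it (a point fixed in the world has none). Each returns a list of dicts, best first, with "p" (0 to 1); they miss things now and then, are a little off and sometimes report something else, mostly with a low value. They report only what shows in the picture. A call takes as long as a camera call.
- recognise(label, camera): "rect" ([centre column, centre row, width, height] in pixels, round what is visible of it).
Readings, each from a call of its own:
- robot.current_time_s(): time.
- robot.current_joint_positions(): joint angles.
- robot.current_dq(): joint speeds.
- robot.current_joint_torque(): joint torques, N m.
- robot.current_tool_pos(): TCP position.
- robot.current_eef_rot(): TCP orientation.
- robot.current_contact_force(): force on the tool from outside, world axes, zero at the start.
- robot.current_torque(): the same for the moment, N m.
- robot.current_finger_gap(): opening from 0.0 (shut) to 1.0 (fully open).
Only numpy, scipy, OpenCV 4.12 (cv2) and the standard library are available. Lean on these libraries where they do the work, as an engineer would, in place of code of your own. Each camera call takes 0.05 s, during which the arm holds its last target.

### The job

The bar clamp that holds the potsherd is set too loose. Turn its wing nut clockwise (seen from above) until the two wings lie in line with the clamp's bar, and after that flip its raised cam lever down flat to lock the clamp.

Things in the scene. Friction and masses are not known exactly. Their poses are not given: they have to be found in the camera images.
- wing_nut (a joint): steel wing nut on one end of the clamp's bar, upright axis: 0 when its wings lie in line with the bar (aluminium, 152 x 20 mm, top at z = 45 mm, black index lines); negative (starts at -1.2 to -0.7 rad) until turned clockwise seen from above; stops at -1.5 and +0.6. Friction 0.04 N m, stays where left. The clamp is fixed to the table. An empty locked clamp of the same make is not meant.
- nut_grip (a point): the point to grip the wing nut: on its axis, 70 mm above the table, 10 mm below the top of the wings. The wings run along this frame's x axis, 59 mm from end to end, 10 mm thick, upright, flat sides; free to grip down to 52 mm above the table. z is up.
- cam_lever (a joint): dark steel cam lever on the bar's other end, on a level axle square to the bar, 58 mm above the table and 110 mm from the nut's axis: 0 when closed (level, at its stop), positive when raised. It starts raised by 0.55 to 0.8 rad, leaning away from the nut, and closes when its upper face is pushed down. Friction 0.12 N m, stays where left; stop at 1.5.
- lever_end (a point): point on the upper face of the lever's paddle end (22 mm wide, 7 mm thick), 70 mm from the axle along the lever, 12 mm from its tip. The frame is fixed to the lever: x from the axle to the tip, z normal to the upper face (up when closed), which lies 8 mm above the line through the axle: 66 mm above the table when closed.

How it is judged (in metres and radians):
On the way:
1. the wing nut's wings are in line with the bar (within 10 degrees) while the cam lever is still raised (20 degrees or more) (value of joint wing_nut between -0.18 and 0.18 rad and value of joint cam_lever above 0.35 rad), for 0.2 s.
At the end, for the whole second after the job is handed in: The wing nut was turned into line with the bar before the lever was closed; at the end its wings are within 10 degrees of the bar's line and the cam lever is down within 10 degrees of flat (value of joint wing_nut between -0.18 and 0.18 rad and value of joint cam_lever below 0.17 rad); the robot touches nothing.
It also fails if it takes over 48 s, if anything falls off the work surface, if the arm or the gripper's body presses on something with over 40 N, if the wrist force passes 120 N, or if a joint passes its speed limit or range.

## Working session

There is one attempt and no reset: what is moved stays moved. The work goes in short steps, each a Python script; the robot and the scene stay as the last script left them, time stands still between calls to the robot, and variables do not carry over. Pictures are saved under pics/ and viewed, and the job is handed in when it is done.

```bash
ls; mkdir -p pics
python3 - <<'E'
from station import robot, fingers, vision, workorder, recognise
import cv2
for c in ["scene","side","wrist"]:
    im=vision.grab_frame(c); cv2.imwrite(f"pics/a_{c}.png",im[:,:,::-1])
    for l in ["wing_nut","cam_lever"]:
        print(c,l,recognise(l,c))
    print(vision.calibration(c))
print(robot.current_time_s(), robot.current_eef_rot())
E
```

```text
pics
scene wing_nut [{'rect': [339.1, 208.2, 10.5, 23.2], 'p': 0.71}]
scene cam_lever [{'rect': [290.2, 238.5, 32.1, 13.4], 'p': 0.76}]
{'mtx': array([[486.69775886,   0.        , 282.31827647],
       [  0.        , 486.69775886, 213.02921896],
       [  0.        ,   0.        ,   1.        ]]), 'k1': -0.162304133342193, 'extrinsics': array([[ 0.90222216, -0.430854  , -0.01897393, -0.30593986],
       [ 0.26157246,  0.51170149,  0.81837732, -0.3630245 ],
       [-0.34289215, -0.74332121,  0.57436796, -0.5220052 ],
       [ 0.        ,  0.        ,  0.        ,  1.        ]])}
side wing_nut [{'rect': [335.1, 207.8, 7.9, 21.1], 'p': 0.62}]
side cam_lever [{'rect': [269.1, 228.8, 36.8, 24.7], 'p': 0.62}]
{'mtx': array([[538.85150632,   0.        , 276.18969188],
       [  0.        , 538.85150632, 202.1777331 ],
       [  0.        ,   0.        ,   1.        ]]), 'k1': -0.20071577697429807, 'extrinsics': array([[ 0.96949577, -0.2450553 ,  0.00508501, -0.41489962],
       [ 0.11838902,  0.48633847,  0.86571296, -0.28990448],
       [-0.21462058, -0.83870304,  0.50051494, -0.56712469],
       [ 0.        ,  0.        ,  0.        ,  1.        ]])}
wrist wing_nut []
wrist cam_lever []
{'mtx': array([[307.85842727,   0.        , 278.16922557],
       [  0.        , 307.85842727, 211.8104858 ],
       [  0.        ,   0.        ,   1.        ]]), 'k1': -0.057895546816692345, 'T_tool_cam': array([[-4.07405643e-04,  9.55834131e-01,  2.93906358e-01,
         7.61768168e-02],
       [ 9.99999888e-01,  4.60400702e-04, -1.11127600e-04,
        -2.04689050e-04],
       [-2.41534246e-04,  2.93906280e-01, -9.55834212e-01,
        -1.25654168e-01],
       [ 0.00000000e+00,  0.00000000e+00,  0.00000000e+00,
         1.00000000e+00]])}
0.45 [-1.79988249e+02  1.66900430e-03  1.57498438e+02]
```

View pics/a_scene.png

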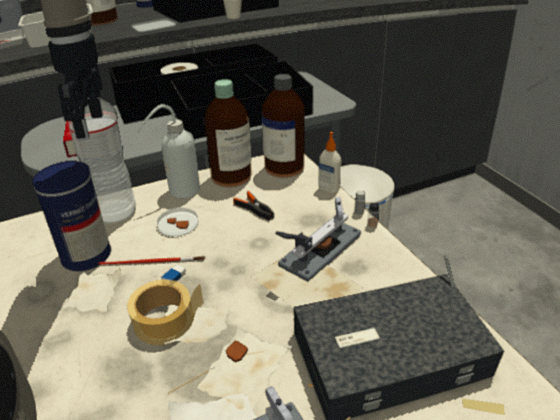

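View pics/a_side.png

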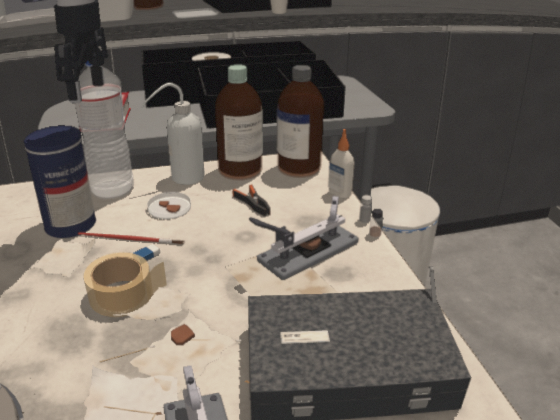

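View pics/a_wrist.png

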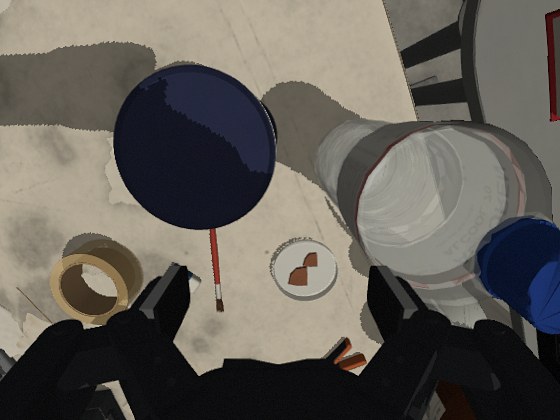

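```bash
cat > h.py <<'E'
from station import robot, fingers, vision, workorder, recognise
import cv2, numpy as np
from scipy.spatial.transform import Rotation as R
def cam(name, T=None):
    c=vision.calibration(name)
    if name=="wrist": E=np.linalg.inv(T@c["T_tool_cam"])
    else: E=c["extrinsics"]
    return c["mtx"],c["k1"],E
def tool():
    T=np.eye(4);T[:3,:3]=R.from_euler('xyz',robot.current_eef_rot(),degrees=True).as_matrix();T[:3,3]=robot.current_tool_pos();return T
def ray(px,C):
    K,k,E=C
    n=cv2.undistortPoints(np.array([[px]],float),K,np.array([k,0,0,0,0.]))[0,0]
    d=E[:3,:3].T@np.array([n[0],-n[1],-1]); o=-E[:3,:3].T@E[:3,3]
    return o,d
def onz(px,C,z):
    o,d=ray(px,C); return o+d*(z-o[2])/d[2]
def tri(pcs):
    A=0;b=0
    for px,C in pcs:
        o,d=ray(px,C);d=d/np.linalg.norm(d);P=np.eye(3)-np.outer(d,d);A=A+P;b=b+P@o
    return np.linalg.solve(A,b)
def proj(p,C):
    K,k,E=C
    q=E[:3,:3]@np.asarray(p)+E[:3,3]; q=q*[1,-1,-1]
    return cv2.projectPoints(q[None],np.zeros(3),np.zeros(3),K,np.array([k,0,0,0,0.]))[0][0,0]
E
python3 - <<'E'
from h import *
s=cam("scene");d=cam("side")
print("nut",tri([((339.1,208.2),s),((335.1,207.8),d)]), onz((339.1,208.2),s,.065),onz((335.1,207.8),d,.065))
print("lev",tri([((290.2,238.5),s),((269.1,228.8),d)]))
for z in (.2,.25,.3): print(z)
for p,r in [(((277,234),s),((250,221),d))]: print(tri([p,r]))
for n in("scene","side"):
    im=cv2.imread(f"pics/a_{n}.png"); cv2.imwrite(f"pics/z_{n}.png",cv2.resize(im[170:290,220:400],None,fx=4,fy=4,interpolation=cv2.INTER_CUBIC))
E
```

```text
nut [0.6134977  0.31803017 0.0605361 ] [0.60939013 0.31196754 0.065     ] [0.61119937 0.31166855 0.065     ]
lev [0.4825889  0.26504867 0.07035063]
0.2
0.25
0.3
[0.44918789 0.24707445 0.10239939]
```

```bash
python3 -c "
import cv2,numpy as np
a=cv2.imread('pics/z_scene.png');b=cv2.imread('pics/z_side.png')
cv2.imwrite('pics/z2.png',cv2.resize(np.vstack([a,b]),None,fx=.6,fy=.6))"
```

```text
(no output)
```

View pics/z2.png

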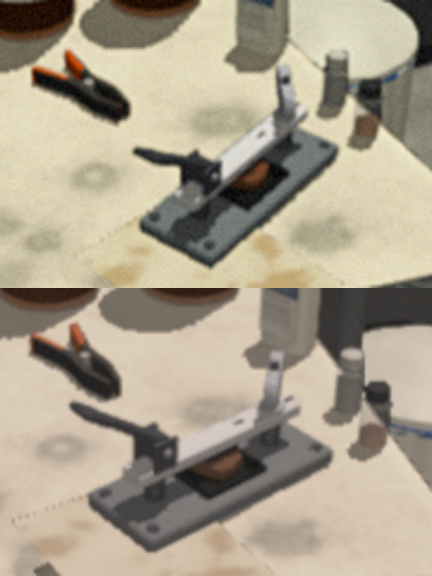

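Run:
```python
from h import *
s=cam("scene");d=cam("side")
for n,p in dict(wash=(182,192),ace=(230,180),bot2=(284,170),water=(115,215),varn=(85,262),glue=(328,190),box=(295,310)).items(): print(n,onz(p,s,0).round(3))
for n,p,q in [("watertop",(97,118),(96,75)),("acetop",(223,85),(238,70)),("washtube",(150,108),(165,85)),("b2",(282,80),(302,70)),("glue",(331,136),(344,132))]: print(n,tri([(p,s),(q,d)]).round(3))
x=np.array([np.cos(np.radians(117)),np.sin(np.radians(117)),0])
p=np.array([.555,.29,.28])-.03*x
print(p, robot.inverse_kinematics(p,[180,0,117]), robot.inverse_kinematics([.35,.45,.4],[180,0,140]))
```

```text
wash [0.377 0.611 0.   ]
ace [0.493 0.609 0.   ]
bot2 [0.627 0.593 0.   ]
water [0.218 0.59  0.   ]
varn [0.136 0.456 0.   ]
glue [0.676 0.466 0.   ]
box [0.443 0.169 0.   ]
watertop [0.229 0.472 0.278]
acetop [0.507 0.642 0.222]
washtube [0.355 0.713 0.177]
b2 [0.637 0.615 0.219]
glue [0.68  0.468 0.135]
[0.56861971 0.2632698  0.28      ] [-38.79070152  27.05117597  19.91600611  70.39849231  -8.96114036
  84.02859826   7.03269683] [-59.53485396  19.06772906   8.64156074  64.1309948   -2.83462217
  96.99386727  -1.70627033]
```

Run:
```python
from h import *
robot.move_to([.5686,.2633,.28],[180,0,117])
T=tool(); np.save("T1.npy",T)
im=vision.grab_frame("wrist"); cv2.imwrite("pics/b_w.png",im[:,:,::-1])
for l in ["wing_nut","cam_lever","nut_grip","lever_end"]: print(l,recognise(l,"wrist"))
print(robot.current_time_s(),T.round(3))
```

```text
wing_nut [{'rect': [328.9, 167.1, 51.1, 40.7], 'p': 0.62}]
cam_lever [{'rect': [199.2, 168.7, 84.4, 24.7], 'p': 0.68}]
nut_grip [{'rect': [331.1, 168.4, 48.9, 37.8], 'p': 0.78}]
lever_end [{'rect': [198.1, 168.6, 84.9, 21.1], 'p': 0.57}]
2.3 [[-0.458  0.889 -0.001  0.567]
 [ 0.889  0.458  0.002  0.266]
 [ 0.002 -0.    -1.     0.28 ]
 [ 0.     0.     0.     1.   ]]
```

View pics/b_w.png

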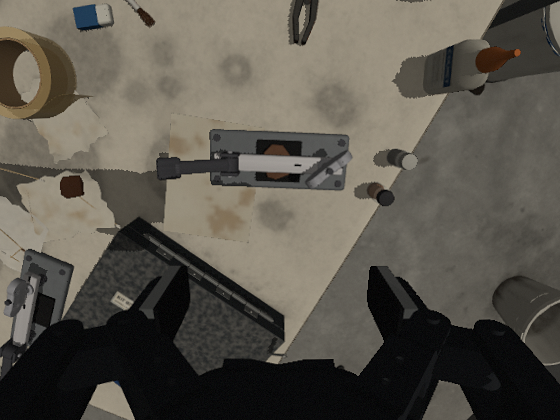

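Run:
```python
from h import *
print(robot.current_tool_pos(),robot.current_eef_rot())
im=cv2.imread("pics/b_w.png"); cv2.imwrite("pics/b_z.png",cv2.resize(im[115:205,150:365],None,fx=3.7,fy=3.7,interpolation=cv2.INTER_CUBIC))
```

```text
[0.56794924 0.26446466 0.27999571] [-1.79995050e+02 -3.00996520e-02  1.17120241e+02]
```

View pics/b_z.png

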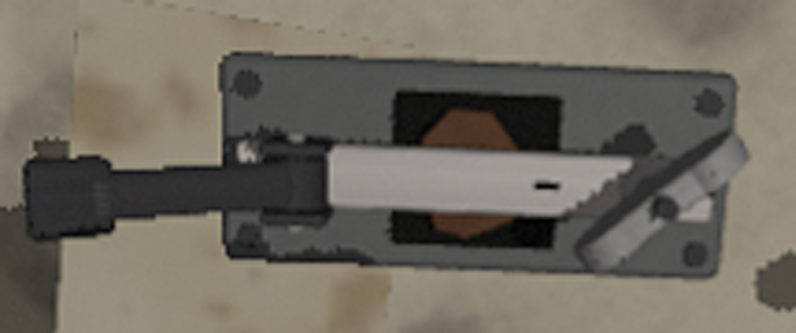

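Run:
```python
from h import *
C=cam("wrist",np.load("T1.npy"))
f=lambda x,y:(x/3.7+150,y/3.7+115)
P=lambda x,y,z:onz(f(x,y),C,z)
a,b=P(330,175,.045),P(560,184,.045)
u=(b-a)[:2];print("bar",np.degrees(np.arctan2(u[1],u[0])),a,b)
for e in [((330,143),(630,155)),((330,207),(560,215))]:
    v=P(*e[1],.045)-P(*e[0],.045);print(np.degrees(np.arctan2(v[1],v[0])))
c,d=P(590,255,.08),P(735,145,.08); w=(d-c)[:2];print("wing",np.degrees(np.arctan2(w[1],w[0])),np.linalg.norm(w),(c+d)/2)
print("boss",P(665,207,.07),P(665,207,.06))
print("base corners",[P(*q,.012).round(3) for q in [(222,55),(735,75),(715,275),(225,255)]])
```

```text
bar 24.943152399310247 [0.51388772 0.26779704 0.045     ] [0.5799303  0.29851346 0.045     ]
24.94253868382381
25.182283715550508
wing 65.5317180271931 0.051468988204997845 [0.60353584 0.31104839 0.08      ]
boss [0.60756268 0.30918597 0.07      ] [0.60981875 0.30848946 0.06      ]
base corners [array([0.463, 0.282, 0.012]), array([0.619, 0.355, 0.012]), array([0.649, 0.292, 0.012]), array([0.491, 0.219, 0.012])]
```

Run:
```python
from h import *
s=cam("scene");d=cam("side");W=cam("wrist",np.load("T1.npy"))
print("vials top", tri([((361,193),s),((366,199),d)]).round(3), tri([((373,206),s),((377,213),d)]).round(3))
print([onz(q,W,.04).round(3) for q in [(405,158),(385,198)]])
x=np.array([np.cos(np.radians(65.5)),np.sin(np.radians(65.5)),0])
fingers.gripper_to(0.4,40)
p=np.array([.605,.310,.2]); robot.move_to(p-.0*x,[180,0,65.5]); robot.pause(.2)
T=tool(); np.save("T2.npy",T)
im=vision.grab_frame("wrist"); cv2.imwrite("pics/c_w.png",im[:,:,::-1])
print(recognise("wing_nut","wrist"),robot.current_time_s(),robot.current_joint_positions(),T[:3,3])
```

```text
vials top [0.691 0.36  0.047] [0.699 0.324 0.035]
[array([0.687, 0.362, 0.04 ]), array([0.692, 0.31 , 0.04 ])]
[{'rect': [280.5, 206.3, 16.3, 69.6], 'p': 0.58}] 3.9833 [-44.36263168  36.79077335  28.44947603  68.24522917 -16.92510539
  78.85073515 -42.06511628] [0.60542811 0.30961778 0.2011847 ]
```

View pics/c_w.png

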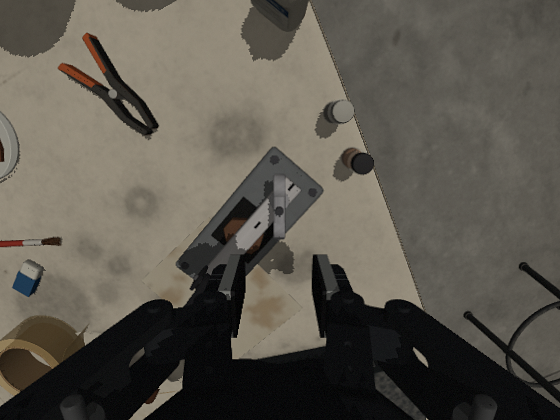

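Run:
```python
from h import *
im=cv2.imread("pics/c_w.png"); cv2.imwrite("pics/c_z.png",cv2.resize(im[160:260,220:340],None,fx=6,fy=6,interpolation=cv2.INTER_CUBIC))
```

```text
(no output)
```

View pics/c_z.png

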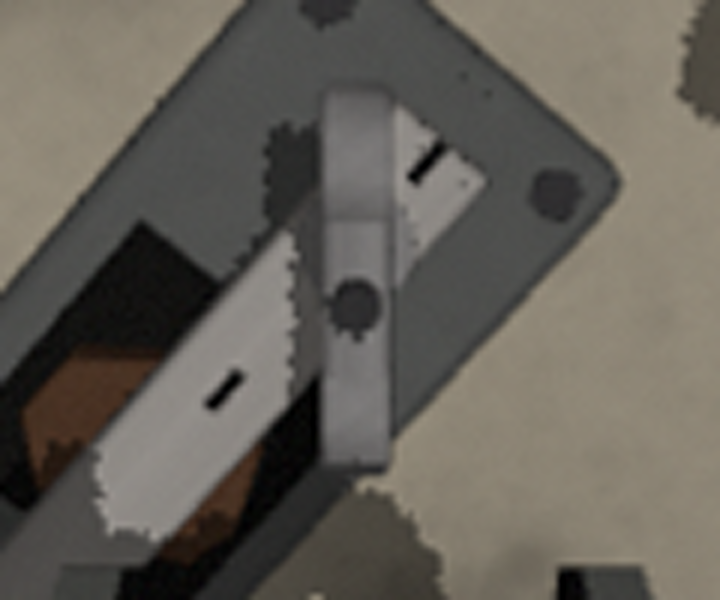

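Run:
```python
from h import *
C=cam("wrist",np.load("T2.npy"))
P=lambda x,y,z:onz((x/6+220-.4,y/6+160-.4),C,z)
a,b=P(227,390,.045),P(427,161,.045); u=b-a
print("index",np.degrees(np.arctan2(u[1],u[0])),(a+b)/2,np.linalg.norm(u))
c,d=P(354,467,.08),P(357,90,.08); print((c+d)/2,np.linalg.norm(d-c),np.degrees(np.arctan2(*(d-c)[1::-1])))
c,d=P(355,467,.08),P(357,215,.08); print("flat top?",(c+d)/2,np.linalg.norm(d-c))
print("boss",P(355,305,.075),P(355,305,.065))
print(robot.current_eef_rot())
```

```text
index 25.283514100745336 [0.59832458 0.30662249 0.045     ] 0.04941792017726551
[0.60631482 0.31284854 0.08      ] 0.05455569121521093 65.06774811751495
flat top? [0.60278315 0.30491924 0.08      ] 0.037195636911524874
boss [0.6044015  0.30876345 0.075     ] [0.60318615 0.3060176  0.065     ]
[ 1.79967297e+02 -6.07364856e-02  6.54937399e+01]
```

Run:
```python
from h import *
c=np.array([.6045,.3095])
F=lambda:(robot.current_contact_force().round(1) if hasattr(robot.current_contact_force(),'round') else robot.current_contact_force())
print(robot.line_to([*c,.12],[180,0,65.3],velocity=.12))
print(robot.line_to([*c,.074],[180,0,65.3],velocity=.06,f_stop=8),robot.current_tool_pos(),F())
fingers.gripper_to(0.0,40)
print("gap",robot.current_finger_gap()*85,F(),robot.current_tool_pos())
for y in (55,45,35,25.1):
    robot.line_to([*c,.074],[180,0,y],velocity=.05)
    print(y,robot.current_eef_rot()[2],F(),robot.current_torque())
robot.pause(.2)
print(robot.current_eef_rot(),robot.current_tool_pos(),robot.current_finger_gap()*85,robot.current_time_s(),robot.current_joint_positions())
```

```text
False
False [0.60488809 0.30960842 0.07441012] [1.  0.4 0.7]
gap 8.69697703348251 [ 3.1 -0.5 -0.4] [0.60598122 0.30915337 0.07485655]
55 55.11608575292514 [ 3.9 -1.2  1.7] [-0.12328809 -0.71941132 -0.0760903 ]
45 45.197591241235315 [ 4.3 -0.8  2.3] [-0.17621892 -0.92363854  0.00615559]
35 35.23524127665964 [ 5.4 -0.2  4.2] [-0.14745169 -1.10379294 -0.0264064 ]
25.1 25.32897627021159 [ 4.7 -1.3  3.8] [-0.09853919 -1.11752388 -0.04224856]
[ 1.79969702e+02 -1.57122406e-01  2.53344251e+01] [0.60572181 0.30943901 0.07483398] 9.122420179907609 7.5583 [-49.12477707  44.23403775  35.73054519  77.56491043 -26.38429412
  66.34247646 -75.33516826]
```

Release, lift and look.

Run:
```python
from h import *
fingers.gripper_to(0.4,40)
robot.line_to([.6057,.3095,.2],velocity=.12)
robot.move_to([.5686,.2633,.28],[180,0,117]); robot.pause(.3)
T=tool(); np.save("T3.npy",T)
im=vision.grab_frame("wrist"); cv2.imwrite("pics/d_w.png",im[:,:,::-1])
print(recognise("wing_nut","wrist"),recognise("cam_lever","wrist"),robot.current_time_s(),T[:3,3])
im=cv2.imread("pics/d_w.png"); cv2.imwrite("pics/d_z.png",cv2.resize(im[115:205,150:365],None,fx=3.7,fy=3.7,interpolation=cv2.INTER_CUBIC))
```

```text
[{'rect': [329.2, 165.5, 55.9, 14.4], 'p': 0.58}] [{'rect': [198.2, 168.2, 82.2, 23.3], 'p': 0.82}] 10.9167 [0.56856615 0.2633941  0.27969636]
```

View pics/d_z.png

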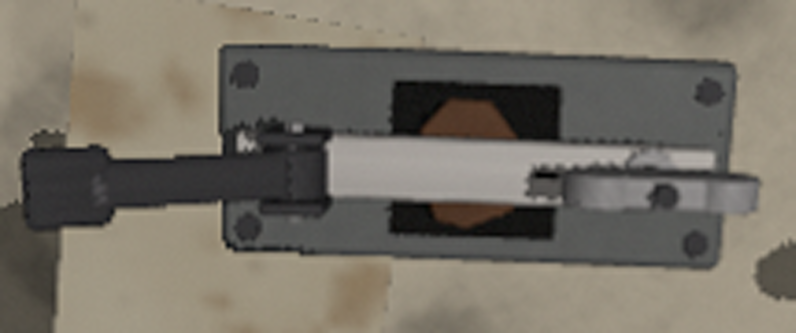

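Run:
```python
from h import *
s=cam("scene");d=cam("side");C=cam("wrist",np.load("T3.npy"))
print("box corner",tri([((297,308),s),((249,297),d)]).round(3),tri([((428,281),s),((427,293),d)]).round(3))
u=np.array([np.cos(np.radians(25.1)),np.sin(np.radians(25.1))]); n=np.array([.605,.3097]); ax=n-.11*u
print(ax, robot.tip_reach)
f=lambda p:((p-[150,115])*3.7).round(0)
for th in (.4,.55,.65,.8):
    q=lambda l,h:np.array([*(ax-u*(l*np.cos(th)-h*np.sin(th))),.058+l*np.sin(th)+h*np.cos(th)])
    print(th,"tip",f(proj(q(.082,.008),C)),"bend",f(proj(q(.058,.008),C)),"scene tip",proj(q(.082,.008),s).round(1),"side",proj(q(.082,.008),d).round(1))
```

```text
box corner [0.419 0.115 0.066] [ 0.713  0.147 -0.023]
[0.50538743 0.26303806] 0.017
0.4 tip [  6. 185.] bend [ 97. 182.] scene tip [275.5 243.5] side [246.2 229.2]
0.55 tip [ 16. 191.] bend [107. 186.] scene tip [278.  236.5] side [249.7 221.9]
0.65 tip [ 27. 195.] bend [116. 189.] scene tip [280.  231.8] side [252.4 217.2]
0.8 tip [ 49. 202.] bend [135. 193.] scene tip [283.4 225. ] side [257.1 210.4]
```

Run:
```python
from h import *
u=np.array([np.cos(np.radians(25.1)),np.sin(np.radians(25.1))]); ax=np.array([.5054,.2630])
fingers.gripper_to(0.0,40)
def pt(th,extra=0):
    d=.07*np.cos(th)-.008*np.sin(th); z=.058+.07*np.sin(th)+.008*np.cos(th)
    return [*(ax-u*d),z+.017+extra]
o=[180,0,115]
robot.move_to(pt(.62,.06),o)
print(robot.current_tool_pos(),robot.current_time_s())
robot.line_to(pt(.62,.012),velocity=.1,f_stop=10)
for th in (.5,.35,.2,.1,.03,-.04):
    r=robot.line_to(pt(th),velocity=.05,f_stop=15 if th>0 else 12)
    print(th,r,robot.current_tool_pos(),robot.current_contact_force())
    if r: break
```

```text
[0.45876144 0.24114745 0.18287566] 11.9917
0.5 False [0.45289344 0.23840614 0.11520751] [0.32734587 0.38268306 0.65788544]
0.35 False [0.44771222 0.23599776 0.10607856] [-0.1663538  -1.01604938 -0.65112465]
0.2 False [0.44405792 0.23425968 0.09618097] [-0.33203775 -0.08074589 -0.1599812 ]
0.1 False [0.44255807 0.23355337 0.08945845] [-0.97191752  0.44132776 -0.14424206]
0.03 False [0.44190541 0.233244   0.08469681] [-0.53524854  0.06913743  0.77496172]
-0.04 False [0.44253035 0.23357694 0.08243698] [-3.90806949 -2.66949168 15.33635419]
```

Run:
```python
from h import *
p=robot.current_tool_pos()
robot.line_to([p[0],p[1],.2],velocity=.12)
robot.move_to([.5686,.2633,.28],[180,0,117]); fingers.gripper_to(1.0); robot.pause(.2)
T=tool(); np.save("T4.npy",T)
im=vision.grab_frame("wrist"); cv2.imwrite("pics/e_w.png",im[:,:,::-1])
a=cv2.resize(im[115:205,150:365,::-1],(790,330),interpolation=cv2.INTER_CUBIC)
im=vision.grab_frame("side"); cv2.imwrite("pics/e_side.png",im[:,:,::-1])
b=cv2.resize(im[185:290,240:380,::-1],(348,260),interpolation=cv2.INTER_CUBIC)
o=np.zeros((595,790,3),np.uint8);o[:330]=a;o[332:592,:348]=b
im=vision.grab_frame("scene")
o[332:592,350:698]=cv2.resize(im[185:290,255:395,::-1],(348,260),interpolation=cv2.INTER_CUBIC)
cv2.imwrite("pics/e_all.png",o)
print(robot.current_time_s(),robot.current_contact_force())
```

```text
17.6083 [ 0.71015701 -0.80459849  0.59624946]
```

View pics/e_all.png

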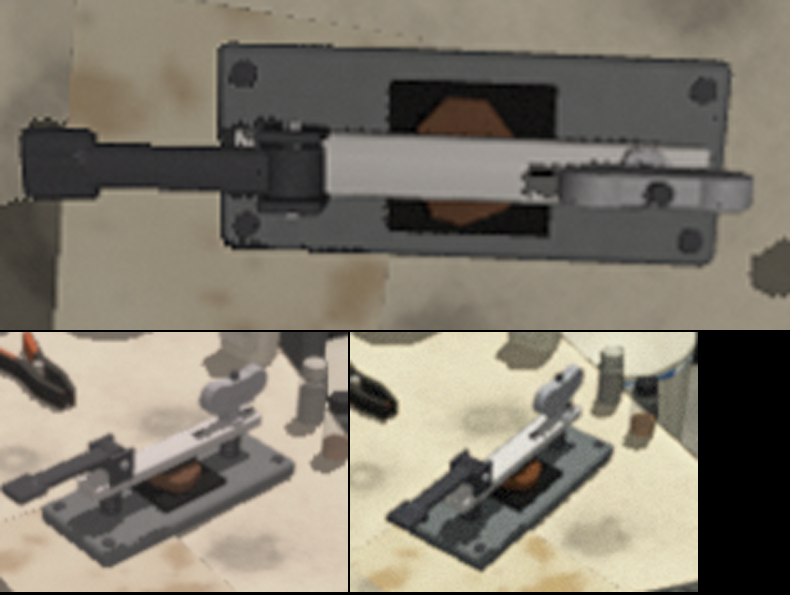

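```bash
python3 -c "
from h import *
workorder.close_job(); print(robot.current_time_s())"
```

```text
the job is handed in; nothing more can be done
the job is handed in; nothing more can be done
```

I turned the wing nut about 40° clockwise until its wings were in line with the bar. I then let go and pushed the raised cam lever down to its stop. The job went in at about 17.6 s of the 48 s allowed, and no verdict was reported.

- **Wing nut:** after I released it, the wrist picture showed the wings within about 1° of the bar's line. At that moment the lever was still raised by roughly 0.62 rad. The nut looked unchanged in the last picture.
- **Cam lever:** the push met about 15 N with the fingertips at z ≈ 65 mm, which matches the closed height of 66 mm. The wrist, side and scene pictures all show it flat and parallel to the bar.
- **Forces and contact:** the highest tool force I read was about 16 N, sampled between moves. At hand-in the open gripper stood at z = 0.28 m, clear of everything.

No check failed. The two position estimates for the nut differed by a few millimetres, which made no difference to the grip.

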